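Counter-hold the transit bolt of a boxed vacuum pump

ROBOT

A 6-joint arm with a two-finger parallel gripper is mounted at the origin on the work surface. World frame = base frame: x ahead of the robot, y to its left, z up, the work surface at z = 0. Lengths are in m, angles in degrees, forces in N, time in s.
With the tool pointing down it reaches from about 0.35 to 0.875 m from the base axis. Payload 4.2 kg.
Tool frame: the origin (TCP) lies between the finger pads, 19 mm behind the fingertips; this is the grasp point; z points along the fingers, y is the line along which they close (so a half turn about z gives the same grasp; the last joint's range is limited). The gripper opens to 87 mm and grips with 3 to 60 N. Pads are 19 mm wide; open, the fingers measure 117 mm over their backs; the gripper's body (75 mm by 190 mm) begins 51 mm behind the grasp point.
Start: joints at [-56.918, 22.042, 0.453, 0, -68.411, -14.817], TCP at [0.196, -0.593, 0.241] pointing down, gripper open.
Joint ranges: [-179.83, 179.83], [-69.29, 118.12], [-61.27, 80.66], [-181.25, 117.63], [-171.15, -9.14], [-177.46, 177.46]. Speed limits (degrees/s): [159.86, 159.86, 180, 180, 180, 180].

INTERFACE

Orientations are given as a 3x3 rotation matrix whose columns are the frame's x, y, z axes.
In Python, from station import r gives the robot as it stands.
- The arm moves only by the tool servo_tool, never from a script. Its argument "targets" is a list of rows, each a list of 5 numbers: the shift along the world's x, y, z in units of 30 mm (1.0 is 30 mm), then the turn about the world's z in rad, then the finger opening in mm, from 0 to 87. In form: [[x, y, z, turn, gripper], ...]. A call has exactly 5 rows; each row is the pose to reach, as a shift and turn from the pose commanded when the call began; what a row does not reach only later rows make up. A row lasts 1/12 s, in which the tool goes at most 41.7 mm and 7.16 degrees, less where a joint would pass 70% of its speed; a pose out of reach is approached as far as the arm can. A call with a gripper value outside its range is refused whole. The fingers move at their own pace and stop on an object; the grip force is fixed at half the most. Time passes only in rows, so rows that repeat a pose let the fingers close, or fill a call up. It gives the time, the measured TCP pose, the force, the opening and the grip force at its end, in the units of the state.
- r.sense(): the state, without advancing time (a new reading comes with each control period).
- r.capture(name): name is "scene" or "side" or "wrist"; returns a dict with "pixels" (384x512x3 uint8, red, green, blue), "fx", "fy", "cx", "cy" (pixels), "world_from_camera" (4x4, takes a point from camera to world coordinates). Camera axes: x right, y down, z forward; pixel columns grow to the right and rows downward; lengths in m; the calibration is good to about 2 mm. A picture is of the moment at which its call begins. There is no depth.
- r.finish_job(): hands the job in; it is judged then, once.
The state is a dict: "time_s": time; "joints": joint angles; "joint_velocities": joint speeds; "effort": joint torques, N m; "tcp_pos": TCP position; "ee_rot": TCP orientation; "wrist_force": force on the tool from outside, world axes, zero at the start; "moment": the same for the moment, N m; "gripper_width": opening from 0.0 (shut) to 1.0 (fully open); "gripper_force": force on a finger pad.
Only numpy, scipy, OpenCV 4.12 (cv2) and the standard library are available. Lean on these libraries where they do the work, as an engineer would, in place of code of your own. Each camera call takes 0.05 s, during which the arm holds its last target. There are 200 camera calls.

TASK

The nut driver at the far end of the carton is undoing the pump's transit bolt, but the bolt is turning round with the nut. Fold both long flaps of the carton well back past upright, reach down between the pump and the upright transit bracket at that end, and pinch the bolt's hexagonal head between the fingers firmly enough to stop it turning. Finish while still holding the head so, with the flaps back and the other things in the carton and on the bench left where they are.

Things in the scene. Friction and masses are not known exactly. Their poses are not given: they have to be found in the camera images.
- carton: cardboard carton 290 x 196 mm, rim 150 mm above the bench all round, fixed; origin on the bench under its middle, x along its length to the far end where a nut driver lies outside in its stand, y to its left, z up. Its pump and packing end below 135 mm. The short end flaps are already folded out and down. The driver spans x = 147 to 446 mm and ends below 160 mm
- bracket_top (a point): middle of the top edge of the steel transit bracket inside the carton at its far end, on the face towards the pump: carton x = 127, y = 0, z = 140 mm. The upright is a plate 90 mm wide
- gap (a point): middle of the gap between pump and bracket, at carton x = 101, y = 0, z = 150 mm (rim level). The gap is 52 mm long in x (75 to 127 mm), free over 94 mm either way in y, and free from the rim down to 50 mm above the bench, but for the bolt head
- flap_left (a joint): long flap hinged on the left (+y) rim, a board 96 x 288 mm, 4 mm thick: 0 = shut, level, free edge on the carton's middle line; 1.57 upright; 3.14 folded out level; stop at 3.9. The tape is slit and the flaps start sprung up at 0.65 to 1.05, leaving a slot 40 to 90 mm wide between their edges. Stiff crease: it stays where it is left and swings under about 0.5 N at its edge
- flap_right (a joint): the same for the flap hinged on the right (-y) rim
- flap_left_edge (a point): middle of the free edge of the left flap
- flap_right_edge (a point): middle of the free edge of the right flap
- bolt_head: steel hexagon bolt head in the gap, 24 mm across flats, 27.7 mm over corners, 12.5 mm high along its axis (own x), which is level, along the carton's x, 115 mm above the bench. It sits on the bracket's pump-side face on a washer 34 mm across, 3.5 mm thick. Origin at the middle of its end face towards the pump
- bolt_grip (a point): centre of the bolt head, on its axis, 10 mm from the bracket's face (carton x = 117, y = 0, z = 115 mm): the point to pinch, from above, a finger on either side in y
- bolt (a joint): turn of the bolt, rad; at 0 and every 1.047 two flats are upright, facing carton left and right. It starts anywhere and grows at about 0.15 rad/s, dragged by the nut with 0.12 N m, until held; viscous drag (0.8 N m s/rad) resists faster turning. Fingers closing on it bring its flats into line with the pads; a grip of 20 to 40 N holds it
- silencer: black cylindrical inlet silencer, 32 mm across, 59 mm tall, standing inside the carton at the end nearest the robot; bystander
- spanner: steel combination spanner lying on the bench at the carton's left side; bystander; origin under its middle
- screwdriver: screwdriver lying on the bench at the carton's right side; bystander; origin under its middle
- tape_roll: roll of clear packing tape lying flat, 100 mm across, 48 mm tall, on the bench to the left or right; bystander
- suction_jar: clear suction jar with a white lid, 84 mm across, 130 mm tall, standing on the bench to the left or right; bystander
- multimeter: grey multimeter, 150 x 78 mm, 42 mm tall, lying on the bench to the left or right; bystander
- vacuum_gauge: round steel vacuum gauge, 63 mm across, 28 mm tall, lying face up on the bench to the left or right; bystander

How it is judged (in metres and radians):
On the way, in this order (a step that is already met when the one before it is completed fails the run):
1. both long flaps are folded back past upright (value of joint each of flap_left, flap_right above 2 rad), for 0.2 s.
2. the bolt head is pinched between the fingers and has stopped turning (contact force between the fingers and bolt_head above 6 N and distance between the grasp point and bolt_grip below 0.025 m and velocity of joint bolt between -0.03 and 0.03 rad/s), for 1 s.
At the end, for the whole second after the job is handed in: Both flaps stand beyond 2.0 rad (1.57 is upright), the fingers press on the bolt head with more than 6 N with the TCP within 25 mm of the head's centre, and the bolt turns slower than 0.03 rad/s, all through the last second (all of step 1 and all of step 2); the arm keeps its last pose, push and grip.
It fails at once if one of the bystanders in the carton or on the bench is moved more than 30 mm from its place (distance of any of silencer, spanner, screwdriver, tape_roll, suction_jar, multimeter, vacuum_gauge from where it was at the start of the episode above 0.03 m).
It also fails if it takes over 58 s, if anything falls off the work surface, if the arm or the gripper's body presses on something with over 40 N, if the wrist force passes 120 N, or if a joint passes its speed limit or range.

## Working session

There is one attempt and no reset: what is moved stays moved. The work goes in short steps, Python scripts to look and compute and a tool call to move; the robot and the scene stay as the last step left them, time stands still between calls to the robot, and variables do not carry over. Pictures are saved under pics/ and viewed, at most 10 in all, crops included, and the job is handed in when it is done.

Besides the shell and the picture viewer there is one more tool, called after "Call:" as name(argument=value, ...), one argument or row to a line, values as JSON. servo_tool: Moves the arm, as the interface text tells. Its arguments: {"type":"object","properties":{"targets":{"type":"array","items":{"type":"array","items":{"type":"number"}}}},"required":["targets"]}

```bash
mkdir -p pics; ls
python3 - <<'E'
from station import r
import cv2, numpy as np, json
s=r.sense();print({k:np.round(v,3).tolist() for k,v in s.items()})
for n in("scene","side","wrist"):
    c=r.capture(n);cv2.imwrite(f"pics/{n}0.png",c["pixels"][:,:,::-1]);print(n,c["fx"],c["fy"],c["cx"],c["cy"],np.round(c["world_from_camera"],4).tolist())
E
```

```text
pics
{'time_s': 0.0, 'joints': [-56.919, 22.09, 0.38, -0.03, -68.411, -14.818], 'joint_velocities': [0.028, -0.101, 0.049, -0.092, -0.045, -0.045], 'effort': [-0.0, -39.067, 18.741, 4.22, 0.011, -0.0], 'tcp_pos': [0.196, -0.593, 0.24], 'ee_rot': [[-0.95, -0.313, -0.001], [-0.313, 0.95, 0.002], [0.0, 0.002, -1.0]], 'wrist_force': [0.652, 0.479, 1.004], 'moment': [0.068, -0.026, -0.019], 'gripper_force': 0.0, 'gripper_width': 1.002}
scene 353.63123500734633 353.63123500734633 253.15752234389706 188.8634825259185 [[0.3894, 0.7934, -0.4678, 0.9924], [0.921, -0.3424, 0.1859, -0.1772], [-0.0127, -0.5032, -0.8641, 0.9192], [0.0, 0.0, 0.0, 1.0]]
side 455.183018956566 455.183018956566 258.0254815945404 191.80958732145464 [[-0.6873, -0.5674, 0.4535, 0.0096], [-0.7262, 0.5231, -0.4461, 0.555], [0.0159, -0.6359, -0.7716, 1.0496], [0.0, 0.0, 0.0, 1.0]]
wrist 341.8430283755636 341.8430283755636 251.68413466479421 199.87660081618634 [[-0.3138, 0.9059, 0.2844, 0.1169], [0.9495, 0.2985, 0.0969, -0.6188], [0.0029, 0.3005, -0.9538, 0.3837], [0.0, 0.0, 0.0, 1.0]]
```

View pics/scene0.png

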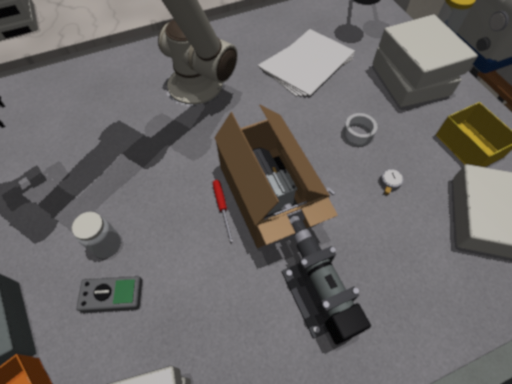

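View pics/side0.png

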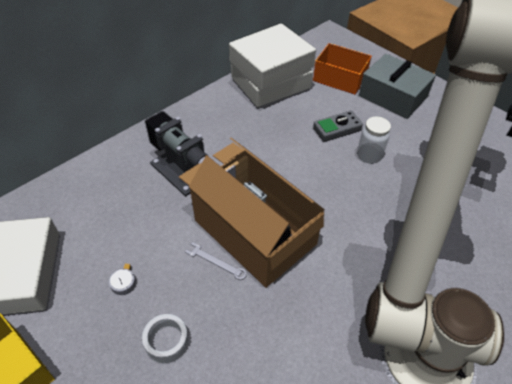

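Scene: the robot is at the top (190,80). The carton spans (240,120) to (330,210), with the driver below it at (320,280). Side: the carton is at (190–320, 150–280) and both flaps are partly up. I'll zoom in.

Run:
```python
import cv2, numpy as np
a=cv2.imread("pics/scene0.png")[95:255,195:355];b=cv2.imread("pics/side0.png")[135:285,180:330]
a=cv2.resize(a,(400,400),interpolation=cv2.INTER_CUBIC);b=cv2.resize(b,(400,400),interpolation=cv2.INTER_CUBIC)
cv2.imwrite("pics/z0.png",np.hstack([a,b]))
```

```text
(no output)
```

View pics/z0.png

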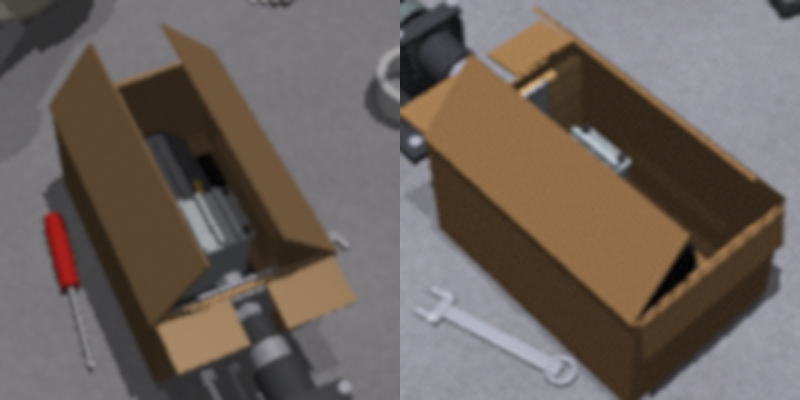

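The crop shows the rim corners and both flaps' free edges clearly. I'll fit carton pose and flap angles to these corners over both views.

```bash
cat > h.py <<'E'
import numpy as np
CAM={}
def P(c,X):
    T=np.array(c["world_from_camera"]);q=(np.asarray(X)-T[:3,3])@T[:3,:3]
    return np.c_[c["fx"]*q[:,0]/q[:,2]+c["cx"],c["fy"]*q[:,1]/q[:,2]+c["cy"]]
def car(p,X):
    c,s=np.cos(p[2]),np.sin(p[2]);X=np.asarray(X)
    return np.c_[p[0]+c*X[:,0]-s*X[:,1],p[1]+s*X[:,0]+c*X[:,1],X[:,2]]
def edge(a,side,x): # free edge point, side +1 left
    return [x,side*(.098-.096*np.cos(a)),.15+.096*np.sin(a)]
E
python3 - <<'E'
from station import r
from h import *
from scipy.optimize import least_squares
cs,cd=r.capture("scene"),r.capture("side")
A=np.array;h=.145;w=.098
sc=lambda l:A(l)/2.5+[195,95]
sd=lambda l:(A(l)-[400,0])/2.6667+[180,135]
oS=sc([[155,325],[52,105],[335,252],[213,50],[165,25],[283,243],[92,45],[208,265]])
oD=sd([[640,322],[430,130],[785,205],[690,238],[470,60]])
def pts(p):
    aL,aR=p[3],p[4]
    S=[[h,-w,.15],[-h,-w,.15],[h,w,.15],[-h,w,.15],edge(aL,1,-.144),edge(aL,1,.144),edge(aR,-1,-.144),edge(aR,-1,.144)]
    D=[[-h,w,.15],[h,w,.15],[-h,-w,.15],edge(aL,1,-.144),edge(aL,1,.144)]
    return P(cs,car(p,S)),P(cd,car(p,D))
def f(p):
    a,b=pts(p);return np.r_[(a-oS).ravel(),(b-oD).ravel()]
R=least_squares(f,[.55,0,0,.8,.8],loss='soft_l1')
print(R.x);print(np.round(f(R.x).reshape(-1,2),1).tolist())
p=R.x
for n,X in(("gap",[.101,0,.15]),("grip",[.117,0,.115]),("Ledge",edge(p[3],1,0)),("Redge",edge(p[4],-1,0))):print(n,car(p,[X]).round(4))
E
```

```text
[ 0.5265021   0.05478074 -0.00452025  0.82532583  0.97711161]
[[-0.7, 0.3], [-0.4, -0.4], [0.2, 1.2], [-0.3, 0.3], [-1.8, -0.2], [0.9, -0.8], [0.0, -1.9], [0.1, 0.3], [-2.6, 1.9], [-1.8, 2.4], [-0.1, -0.4], [0.3, -0.5], [1.2, -2.4]]
gap [[0.6275 0.0543 0.15  ]]
grip [[0.6435 0.0543 0.115 ]]
Ledge [[0.5267 0.0877 0.2205]]
Redge [[0.5263 0.0105 0.2296]]
```

Carton pose is good to 1–2 px. Next I'll bring the closed fingers over the slot between the flap edges (y ≈ 0.049).

Call:
servo_tool(
  targets=[
    [0.5,1.0,0.8,-0.1,40],
    [1.1,2.1,1.5,-0.2,20],
    [1.7,3.3,2.0,-0.32,0],
    [2.3,4.5,2.2,-0.32,0],
    [2.9,5.7,2.2,-0.32,0],
  ],
)

```text
time_s: 0.67
tcp_pos: [0.2834, -0.4224, 0.3092]
ee_rot: [[-1.0, 0.002, 0.003], [0.002, 1.0, -0.003], [-0.003, -0.003, -1.0]]
wrist_force: [0.6, -0.4, 0.2]
gripper_width: 0.709
gripper_force: 0.0
```

Call:
servo_tool(
  targets=[
    [0.6,1.2,0,0,0],
    [1.2,2.4,0,0,0],
    [1.8,3.6,0,0,0],
    [2.4,4.8,0,0,0],
    [3.0,6.0,0,0,0],
  ],
)

```text
time_s: 1.08
tcp_pos: [0.3727, -0.2414, 0.3075]
ee_rot: [[-1.0, 0.001, 0.001], [0.001, 1.0, -0.0], [-0.001, -0.0, -1.0]]
wrist_force: [0.6, -0.7, -0.0]
gripper_width: 0.327
gripper_force: 0.0
```

Call:
servo_tool(
  targets=[
    [0.6,1.2,0,0,0],
    [1.2,2.4,0,0,0],
    [1.8,3.6,0,0,0],
    [2.4,4.8,0,0,0],
    [3.0,5.9,0,0,0],
  ],
)

```text
time_s: 1.5
tcp_pos: [0.4628, -0.064, 0.3076]
ee_rot: [[-1.0, 0.0, 0.001], [0.0, 1.0, 0.0], [-0.001, 0.0, -1.0]]
wrist_force: [1.5, -0.7, -0.6]
gripper_width: 0.015
gripper_force: 0.0
```

Call:
servo_tool(
  targets=[
    [0.7,1.2,0,0,0],
    [1.4,2.4,0,0,0],
    [2.1,3.8,0,0,0],
    [2.1,3.8,0,0,0],
    [2.1,3.8,0,0,0],
  ],
)

```text
time_s: 1.92
tcp_pos: [0.5262, 0.0499, 0.3063]
ee_rot: [[-1.0, -0.002, -0.001], [-0.002, 1.0, -0.0], [0.001, -0.0, -1.0]]
wrist_force: [-0.8, 0.2, -0.9]
gripper_width: 0.003
gripper_force: 0.0
```

Call:
servo_tool(
  targets=[
    [0,0,-0.8,0,0],
    [0,0,-1.6,0,0],
    [0,0,-2.4,0,0],
    [0,0,-3.2,0,0],
    [0,0,-3.2,0,0],
  ],
)

```text
time_s: 2.33
tcp_pos: [0.5218, 0.0458, 0.2067]
ee_rot: [[-1.0, 0.004, -0.01], [0.004, 1.0, -0.002], [0.01, -0.002, -1.0]]
wrist_force: [-1.0, -0.6, -0.5]
gripper_width: 0.006
gripper_force: 0.0
```

Inside the slot, contact-free. Sweeping the left flap out.

Call:
servo_tool(
  targets=[
    [0,0.5,0,0,0],
    [0,1.0,0,0,0],
    [0,1.5,0,0,0],
    [0,2.0,0,0,0],
    [0,2.5,0,0,0],
  ],
)

```text
time_s: 2.75
tcp_pos: [0.5268, 0.1122, 0.2284]
ee_rot: [[-1.0, -0.003, 0.007], [-0.003, 1.0, -0.021], [-0.007, -0.021, -1.0]]
wrist_force: [-29.2, -29.8, 82.9]
gripper_width: 0.006
gripper_force: 56.4
```

Call:
servo_tool(
  targets=[
    [0,0.6,0,0,0],
    [0,1.2,0,0,0],
    [0,1.8,0,0,0],
    [0,2.4,0,0,0],
    [0,3.0,0,0,0],
  ],
)

```text
time_s: 3.17
tcp_pos: [0.5259, 0.2124, 0.2135]
ee_rot: [[-1.0, 0.002, 0.002], [0.002, 1.0, 0.001], [-0.002, 0.001, -1.0]]
wrist_force: [0.4, -0.8, -0.5]
gripper_width: 0.003
gripper_force: 0.2
```

Call:
servo_tool(
  targets=[
    [0,0,0,0,0],
    [0,-0.6,0,0,0],
    [0,-1.6,0,0,0],
    [0,-2.6,0,0,0],
    [0,-3.6,0,0,0],
  ],
)

```text
time_s: 3.58
tcp_pos: [0.5254, 0.1027, 0.2126]
ee_rot: [[-1.0, 0.001, 0.001], [0.001, 1.0, 0.0], [-0.001, 0.0, -1.0]]
wrist_force: [0.4, 0.1, 0.3]
gripper_width: 0.003
gripper_force: 0.0
```

A large upward force appeared in that sweep (83 N), so I'll look before doing the right flap.

Run:
```python
from station import r
import cv2, numpy as np
a=r.capture("scene")["pixels"][75:275,175:375,::-1];b=r.capture("side")["pixels"][115:295,165:345,::-1]
cv2.imwrite("pics/z1.png",np.hstack([cv2.resize(x,(400,400),interpolation=cv2.INTER_CUBIC) for x in(a,b)]))
```

```text
(no output)
```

View pics/z1.png

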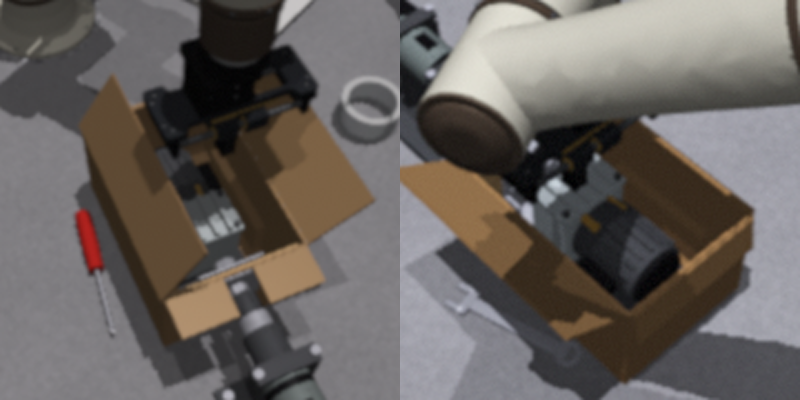

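The left flap is folded out (scene crop (320,190)) and nothing else has moved. The jam was probably the flap's edge under the gripper's wide body, so for the right flap I'll raise the tool 18 mm and go slower.

Call:
servo_tool(
  targets=[
    [0,0,0.3,0,0],
    [0,0,0.6,0,0],
    [0,-0.7,0.6,0,0],
    [0,-1.4,0.6,0,0],
    [0,-2.1,0.6,0,0],
  ],
)

```text
time_s: 4.1
tcp_pos: [0.5262, 0.0422, 0.2311]
ee_rot: [[-1.0, -0.001, 0.003], [-0.001, 1.0, 0.001], [-0.003, 0.001, -1.0]]
wrist_force: [0.6, -0.4, -0.3]
gripper_width: 0.004
gripper_force: 0.0
```

Call:
servo_tool(
  targets=[
    [0,-0.25,0,0,0],
    [0,-0.5,0,0,0],
    [0,-0.75,0,0,0],
    [0,-1.0,0,0,0],
    [0,-1.25,0,0,0],
  ],
)

```text
time_s: 4.52
tcp_pos: [0.5262, 0.0045, 0.23]
ee_rot: [[-1.0, -0.0, 0.002], [-0.0, 1.0, 0.001], [-0.002, 0.001, -1.0]]
wrist_force: [0.4, 0.7, 2.2]
gripper_width: 0.007
gripper_force: 0.7
```

Light contact (about 2 N), as it should be. Continuing.

Call:
servo_tool(
  targets=[
    [0,-0.25,0,0,0],
    [0,-0.5,0,0,0],
    [0,-0.75,0,0,0],
    [0,-1.0,0,0,0],
    [0,-1.25,0,0,0],
  ],
)

```text
time_s: 4.93
tcp_pos: [0.5253, -0.0341, 0.229]
ee_rot: [[-1.0, 0.001, -0.001], [0.001, 1.0, -0.0], [0.001, -0.0, -1.0]]
wrist_force: [-0.7, -0.1, -0.8]
gripper_width: 0.003
gripper_force: 0.2
```

Call:
servo_tool(
  targets=[
    [0,-0.3,0,0,0],
    [0,-0.6,0,0,0],
    [0,-0.9,0,0,0],
    [0,-1.2,0,0,0],
    [0,-1.5,0,0,0],
  ],
)

```text
time_s: 5.35
tcp_pos: [0.5255, -0.0793, 0.2292]
ee_rot: [[-1.0, 0.001, -0.0], [0.001, 1.0, -0.0], [0.0, -0.0, -1.0]]
wrist_force: [-0.1, 0.7, -0.3]
gripper_width: 0.005
gripper_force: 0.2
```

Call:
servo_tool(
  targets=[
    [0,-0.3,0,0,0],
    [0,-0.6,0,0,0],
    [0,-0.9,0,0,0],
    [0,-1.1,-0.2,0,0],
    [0,-1.1,-0.2,0,0],
  ],
)

```text
time_s: 5.77
tcp_pos: [0.5248, -0.1124, 0.222]
ee_rot: [[-1.0, 0.003, -0.002], [0.003, 1.0, 0.0], [0.002, 0.0, -1.0]]
wrist_force: [-0.4, -0.1, 0.1]
gripper_width: 0.005
gripper_force: 0.0
```

Both swept. Lift, open, and move over the gap for a two-position wrist measurement of the bracket and bolt.

Call:
servo_tool(
  targets=[
    [0,0.6,0.8,0,87],
    [0,1.8,1.6,0,87],
    [0.2,3.0,2.2,0,87],
    [0.6,4.2,2.2,0,87],
    [1.2,5.5,2.2,0,87],
  ],
)

```text
time_s: 6.18
tcp_pos: [0.5609, 0.0541, 0.2915]
ee_rot: [[-1.0, 0.001, 0.004], [0.001, 1.0, 0.001], [-0.004, 0.001, -1.0]]
wrist_force: [0.6, -0.2, -1.3]
gripper_width: 0.302
gripper_force: 0.0
```

Run:
```python
from station import r
import cv2, numpy as np, pickle
print(r.sense()["tcp_pos"])
c={n:r.capture(n) for n in("wrist","scene","side")};pickle.dump(c,open("c1.pkl","wb"))
a,b=c["scene"]["pixels"][75:275,175:375,::-1],c["side"]["pixels"][115:295,165:345,::-1]
s=np.vstack([cv2.resize(x,(288,288)) for x in(a,b)])
cv2.imwrite("pics/w1.png",np.hstack([cv2.copyMakeBorder(c["wrist"]["pixels"][:,:,::-1],0,192,0,0,cv2.BORDER_CONSTANT),s]))
```

```text
[0.56089819 0.0541214  0.29147735]
```

View pics/w1.png

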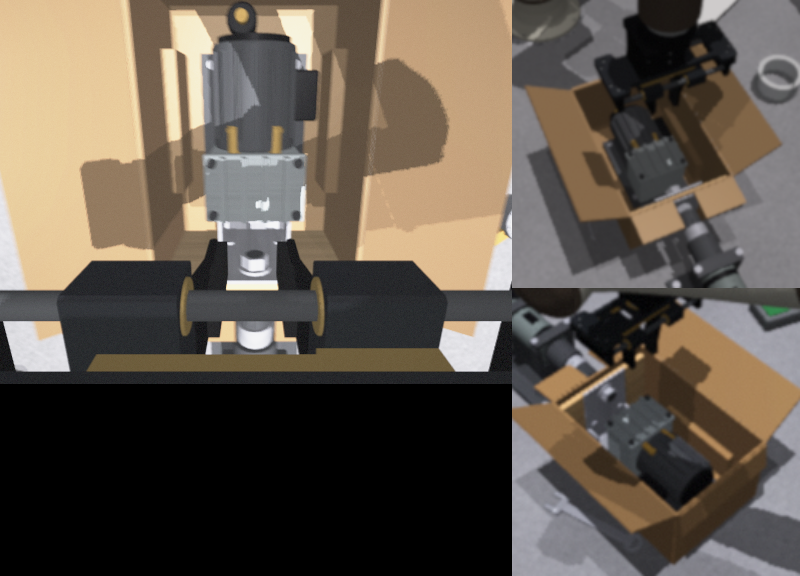

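Both flaps are well back. In the wrist view the bolt head shows at about (254,263), with the bracket's top edge below it at about row 284. I'll take a second view from 30 mm back with the fingers fully open.

Call:
servo_tool(
  targets=[
    [-0.5,0,0,0,87],
    [-1.0,0,0,0,87],
    [-1.0,0,0,0,87],
    [-1.0,0,0,0,87],
    [-1.0,0,0,0,87],
  ],
)

```text
time_s: 6.75
tcp_pos: [0.5312, 0.0521, 0.2894]
ee_rot: [[-1.0, 0.002, 0.001], [0.002, 1.0, 0.0], [-0.001, 0.0, -1.0]]
wrist_force: [0.1, 0.3, 0.0]
gripper_width: 0.82
gripper_force: 0.0
```

Run:
```python
from station import r
from h import *
import cv2, pickle
c=pickle.load(open("c1.pkl","rb"));c["w2"]=r.capture("wrist");pickle.dump(c,open("c1.pkl","wb"))
p=[.5265,.0548,-.0045]
X=car(p,[[.111,0,.115],[.127,-.045,.14],[.127,.045,.14],[.111,-.0139,.115],[.111,.0139,.115],[.117,0,.129]])
for n in("wrist","w2","scene","side"):print(n,P(c[n],X).round(1).tolist())
t=[]
for n in("wrist","w2"):
    u,v=P(c[n],X)[0].astype(int);x0,y0=195,v-60
    t.append(cv2.resize(c[n]["pixels"][y0:y0+110,x0:x0+110,::-1],(400,400),interpolation=cv2.INTER_CUBIC));print(n,x0,y0)
cv2.imwrite("pics/w2.png",np.hstack(t))
```

```text
wrist [[250.8, 253.7], [204.7, 280.0], [296.8, 280.2], [237.4, 253.7], [264.3, 253.7], [250.8, 265.5]]
w2 [[253.1, 280.7], [208.0, 307.9], [298.2, 308.1], [239.9, 280.6], [266.3, 280.7], [253.1, 293.1]]
scene [[286.5, 206.0], [273.4, 213.0], [306.3, 200.4], [281.6, 207.9], [291.4, 204.1], [287.9, 205.4]]
side [[227.4, 183.0], [235.8, 165.2], [210.1, 182.1], [231.2, 180.3], [223.4, 185.6], [225.7, 178.3]]
wrist 195 193
w2 195 220
```

View pics/w2.png

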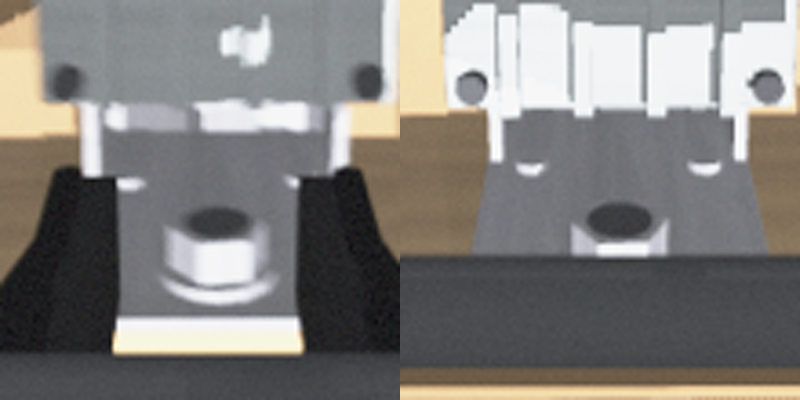

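The two views agree with the predicted head to within 1 px in row, which confirms its x and height, and put it about 2–3 mm further in +y. The grip is at y ≈ 0.057. I'll aim the TCP at (0.640, 0.057, 0.117), a few mm short of the bracket to keep the pads clear.

Call:
servo_tool(
  targets=[
    [1.0,0,0,0,87],
    [2.0,0,0,0,87],
    [3.0,0.07,0,0,87],
    [3.57,0.07,0,0,87],
    [3.57,0.07,0,0,87],
  ],
)

```text
time_s: 7.22
tcp_pos: [0.6413, 0.0543, 0.2869]
ee_rot: [[-1.0, 0.003, -0.001], [0.003, 1.0, -0.001], [0.001, -0.001, -1.0]]
wrist_force: [0.3, -0.9, -0.6]
gripper_width: 0.993
gripper_force: 0.0
```

Call:
servo_tool(
  targets=[
    [0,0,-0.8,0,87],
    [0,0,-1.6,0,87],
    [0,0,-2.4,0,87],
    [0,0,-2.8,0,87],
    [0,0,-2.8,0,87],
  ],
)

```text
time_s: 7.63
tcp_pos: [0.636, 0.054, 0.2012]
ee_rot: [[-1.0, 0.002, -0.008], [0.002, 1.0, -0.001], [0.008, -0.002, -1.0]]
wrist_force: [-1.0, 0.6, -0.7]
gripper_width: 1.003
gripper_force: 0.0
```

Call:
servo_tool(
  targets=[
    [0,0.1,0,0,87],
    [0,0.1,-0.4,0,87],
    [0,0.1,-0.8,0,87],
    [0,0.1,-1.2,0,87],
    [0,0.1,-1.2,0,87],
  ],
)

```text
time_s: 8.05
tcp_pos: [0.6375, 0.0578, 0.1685]
ee_rot: [[-1.0, 0.001, -0.002], [0.001, 1.0, -0.0], [0.002, -0.0, -1.0]]
wrist_force: [-0.6, 1.0, -0.4]
gripper_width: 0.999
gripper_force: 0.0
```

Call:
servo_tool(
  targets=[
    [0,0,-0.4,0,87],
    [0,0,-0.8,0,87],
    [0,0,-1.2,0,87],
    [0,0,-1.6,0,87],
    [0,0,-1.6,0,87],
  ],
)

```text
time_s: 8.47
tcp_pos: [0.6376, 0.0577, 0.1206]
ee_rot: [[-1.0, 0.001, -0.002], [0.001, 1.0, -0.0], [0.002, -0.0, -1.0]]
wrist_force: [-0.5, 0.5, -0.1]
gripper_width: 0.998
gripper_force: 0.0
```

Free of contact around the head. Settle 2 mm lower and 2 mm forward, then close.

Call:
servo_tool(
  targets=[
    [0.07,0,-0.07,0,87],
    [0.07,0,-0.07,0,60],
    [0.07,0,-0.07,0,45],
    [0.07,0,-0.07,0,35],
    [0.07,0,-0.07,0,30],
  ],
)

```text
time_s: 8.88
tcp_pos: [0.6406, 0.0578, 0.12]
ee_rot: [[-1.0, 0.001, 0.001], [0.001, 1.0, 0.0], [-0.001, 0.0, -1.0]]
wrist_force: [0.6, -0.1, 0.2]
gripper_width: 0.78
gripper_force: 0.0
```

Call:
servo_tool(
  targets=[
    [0,0,0,0,20],
    [0,0,0,0,10],
    [0,0,0,0,10],
    [0,0,0,0,10],
    [0,0,0,0,10],
  ],
)

```text
time_s: 9.3
tcp_pos: [0.6402, 0.0577, 0.1191]
ee_rot: [[-1.0, 0.001, -0.0], [0.001, 1.0, -0.0], [0.0, -0.0, -1.0]]
wrist_force: [-1.4, -0.4, -0.1]
gripper_width: 0.4
gripper_force: 0.0
```

Call:
servo_tool(
  targets=[
    [0,0,0,0,0],
    [0,0,0,0,0],
    [0,0,0,0,0],
    [0,0,0,0,0],
    [0,0,0,0,0],
  ],
)

```text
time_s: 9.72
tcp_pos: [0.6401, 0.0556, 0.119]
ee_rot: [[-1.0, 0.002, -0.001], [0.002, 1.0, -0.003], [0.001, -0.003, -1.0]]
wrist_force: [1.6, -5.7, -1.2]
gripper_width: 0.281
gripper_force: 30.0
```

Call:
servo_tool(
  targets=[
    [0,0,0,0,0],
    [0,0,0,0,0],
    [0,0,0,0,0],
    [0,0,0,0,0],
    [0,0,0,0,0],
  ],
)

```text
time_s: 10.13
tcp_pos: [0.6401, 0.0555, 0.119]
ee_rot: [[-1.0, 0.002, -0.001], [0.002, 1.0, -0.003], [0.001, -0.003, -1.0]]
wrist_force: [1.2, -7.4, -0.8]
gripper_width: 0.282
gripper_force: 30.0
```

Call:
servo_tool(
  targets=[
    [0,0,0,0,0],
    [0,0,0,0,0],
    [0,0,0,0,0],
    [0,0,0,0,0],
    [0,0,0,0,0],
  ],
)

```text
time_s: 10.55
tcp_pos: [0.6401, 0.0556, 0.119]
ee_rot: [[-1.0, 0.002, -0.001], [0.002, 1.0, -0.003], [0.001, -0.003, -1.0]]
wrist_force: [1.3, -5.9, -0.8]
gripper_width: 0.282
gripper_force: 30.0
```

The opening is 24.5 mm, which matches the flats, at 30 N. I'll ease the small side load by 2 mm, hold over a second more, and check once.

Call:
servo_tool(
  targets=[
    [0,-0.03,0,0,0],
    [0,-0.07,0,0,0],
    [0,-0.07,0,0,0],
    [0,-0.07,0,0,0],
    [0,-0.07,0,0,0],
  ],
)

```text
time_s: 10.97
tcp_pos: [0.6401, 0.0555, 0.119]
ee_rot: [[-1.0, 0.001, -0.0], [0.001, 1.0, -0.0], [0.0, -0.0, -1.0]]
wrist_force: [0.2, -1.6, -1.1]
gripper_width: 0.282
gripper_force: 30.0
```

Call:
servo_tool(
  targets=[
    [0,0,0,0,0],
    [0,0,0,0,0],
    [0,0,0,0,0],
    [0,0,0,0,0],
    [0,0,0,0,0],
  ],
)

```text
time_s: 11.38
tcp_pos: [0.6401, 0.0555, 0.119]
ee_rot: [[-1.0, 0.001, -0.0], [0.001, 1.0, -0.0], [0.0, -0.0, -1.0]]
wrist_force: [0.2, -3.0, -2.2]
gripper_width: 0.276
gripper_force: 30.0
```

Call:
servo_tool(
  targets=[
    [0,0,0,0,0],
    [0,0,0,0,0],
    [0,0,0,0,0],
    [0,0,0,0,0],
    [0,0,0,0,0],
  ],
)

```text
time_s: 11.8
tcp_pos: [0.6401, 0.0555, 0.119]
ee_rot: [[-1.0, 0.001, -0.0], [0.001, 1.0, -0.0], [0.0, -0.0, -1.0]]
wrist_force: [1.1, -2.5, -2.8]
gripper_width: 0.281
gripper_force: 30.0
```

Call:
servo_tool(
  targets=[
    [0,0,0,0,0],
    [0,0,0,0,0],
    [0,0,0,0,0],
    [0,0,0,0,0],
    [0,0,0,0,0],
  ],
)

```text
time_s: 12.22
tcp_pos: [0.6401, 0.0555, 0.119]
ee_rot: [[-1.0, 0.001, -0.0], [0.001, 1.0, -0.0], [0.0, -0.0, -1.0]]
wrist_force: [0.9, -3.0, -3.9]
gripper_width: 0.28
gripper_force: 30.0
```

Run:
```python
from station import r
import cv2, numpy as np
a=r.capture("scene")["pixels"][:,:,::-1];b=r.capture("side")["pixels"][:,:,::-1]
cv2.imwrite("pics/f.png",np.hstack([a[60:320,60:460],b[100:360,100:500]]))
s=r.sense();print(s["gripper_width"],s["gripper_force"],s["wrist_force"])
```

```text
0.28452225209397 30.000245729461312 [ 1.09000006 -4.2156224  -3.14560789]
```

View pics/f.png

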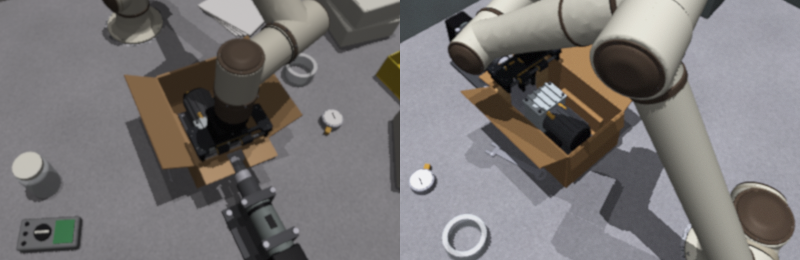

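The flaps are out both sides and the bystanders are in place. I'll check the flap angles numerically against the edge corners: scene right-near (185,135), right-far (225,228), left-far (361,175).

Run:
```python
from h import *
import pickle
c=pickle.load(open("c1.pkl","rb"))["scene"];p=[.5265,.0548,-.0045]
for a in(1.9,2.1,2.3,2.5,2.7):print(a,P(c,car(p,[edge(a,-1,-.144),edge(a,-1,.144),edge(a,1,.144)])).round(0).tolist())
```

```text
1.9 [[200.0, 118.0], [243.0, 212.0], [348.0, 173.0]]
2.1 [[194.0, 122.0], [235.0, 217.0], [354.0, 172.0]]
2.3 [[189.0, 127.0], [229.0, 222.0], [358.0, 172.0]]
2.5 [[185.0, 132.0], [224.0, 227.0], [362.0, 174.0]]
2.7 [[183.0, 137.0], [220.0, 231.0], [364.0, 176.0]]
```

Both flaps are at about 2.5 rad, well past 2.0. Handing in.

```bash
python3 -c "
from station import r
print(r.finish_job())"
```

```text
the job is handed in; nothing more can be done
None
```

I handed the job in with the bolt head pinched at 30 N and both flaps at about 2.5 rad; the bystanders in camera view had not moved, but the left-flap sweep peaked at about 83 N on the wrist (limit 120 N), which I suspect was the flap catching the gripper body (40 N limit), and no verdict was returned.

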